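Raise the loupe stand's telescoping column to its set mark and hold it

ROBOT

A 7-joint arm with a two-finger parallel gripper is mounted at the origin on a cart in front of the work surface, level with it; the furniture and walls round the work are solid. World frame = base frame: x ahead of the robot, y to its left, z up, the work surface at z = 0. Lengths are in m, angles in rad, forces in N, time in s.
With the tool pointing down it reaches from about 0.4 to 0.75 m from the base axis. Payload 19.5 kg.
Tool frame: the origin (TCP) lies at the very end of the fingers, on their centre line; the grasp point (between the pads) lies 19 mm behind it; z points along the fingers, x is the direction in which the jaws open and shut, and the axes are right-handed (so a half turn about z gives the same grasp; the last joint's range is limited). The gripper opens to 85 mm and grips with 20 to 120 N. Pads are 22 mm wide; open, the fingers measure 114 mm over their backs; the gripper's body (76 mm by 85 mm) begins 54 mm behind the grasp point. The pads swing forward as they close: fully open they stand 13 mm farther back than shut.
Start: joints at [1.188, 0.707, -0.028, 1.485, 0.022, 0.951, -0.075], TCP at [0.192, -0.542, 0.231] pointing down, gripper open.
Joint ranges: [-2.71, 2.71], [-0.32, 2.16], [-1.57, 1.52], [0, 2.45], [-1.46, 4.6], [0, 2.02], [-2.83, 2.83]. Speed limits (rad/s): [1.89, 1.89, 2.57, 2.57, 3.01, 3.01, 3.01].

INTERFACE

Orientations are given as a unit quaternion [w, x, y, z].
In Python, from plant import ctrl gives the robot as it stands.
- The arm moves only by the tool carry_out, never from a script. Its argument "plan" is a list of rows, each an object with "offset": the shift along the tool's x, y, z in m, a list of three; "yaw": the turn about the tool's z in degrees; "grip": the closure in counts, from 0 (fully open) to 255 (shut). In form: [{"offset": [dx, dy, dz], "yaw": yaw, "grip": grip}, ...]. A call has 1 to 10 rows; each row is the pose to reach, as a shift and turn from the pose commanded when the call began, along the tool's axes at that moment; what a row does not reach only later rows make up. A row lasts 1/8 s, in which the tool goes at most 62.5 mm and 10.7 degrees, less where a joint would pass 70% of its speed; a pose out of reach is approached as far as the arm can. A call with a gripper value outside its range is refused whole. The fingers move at their own pace and stop on an object; "grip_force" is the grip in N (left out, the last holds). Time passes only in rows, so rows that repeat a pose let the fingers close. It gives the time, the measured TCP pose, the force and the opening at its end, in the units of the state.
- ctrl.read_state(): the state, without advancing time (a new reading comes with each control period).
- ctrl.read_camera(name): name is "scene" or "top"; returns a dict with "img" (400x640x3 uint8, red, green, blue), "depth" (400x640 float32, m along the optical axis (not along the pixel's ray), 0 where there is no reading), "intrinsics" (3x3 intrinsics, pixels), "dist" ([k1, k2, p1, p2, k3] as OpenCV has them; the pictures are not rectified), "xyz" and "attitude" of the camera in the world. Camera axes: x right, y down, z forward; pixel columns grow to the right and rows downward; lengths in m; the calibration is good to about 2 mm. A picture is of the moment at which its call begins.
- ctrl.hand_in(): hands the job in, once; it reports no verdict.
Trained networks look in a picture, given as the dict that the camera call returned (one of the last four; its "shot" number tells which), for a name from the list of things; names that differ only in an ending like _2 or _b are one class to them, and where a whole thing is asked for, a point or a joint stands for the part that bears it (a point fixed in the world has none). Each returns a list of dicts, best first, with "score" (0 to 1); they miss things now and then, are a little off and sometimes report something else, mostly with a low value. They report only what shows in the picture. A call takes as long as a camera call.
- ctrl.look_for(name, picture): "box" ([left, top, width, height] in pixels, round what is visible of it).
- ctrl.spot_point(name, picture): "pixel" ([column, row] in pixels: a listed point, or the origin of a listed thing).
The state is a dict: "time": time; "qpos": joint angles; "qd": joint speeds; "joint_torque": joint torques, N m; "position": TCP position; "orientation": TCP orientation; "wrist_force": force on the tool from outside, world axes, zero at the start; "torque": the same for the moment, N m; "opening": finger opening in m.
Only numpy, scipy, OpenCV 4.12 (cv2) and the standard library are available. Lean on these libraries where they do the work, as an engineer would, in place of code of your own. Each camera call takes 0.05 s, during which the arm holds its last target.

TASK

Bring the bench loupe up to the height its scale rider is set to: first free the column by turning the T-handled clamp at the back of the stand counter-clockwise, then squeeze the catch paddle on the grip head and draw the column up until the rider's pointer is level with the fixed index. Finish while still holding the head there, catch squeezed and clamp left free, as the column drops if let go and I want to look through it before it is clamped. Do not force the column while it is clamped, shift the rider on its blade or disturb the small things lying round the stand.

Things in the scene. Friction and masses are not known exactly. Their poses are not given: they have to be found in the camera images.
- stand: Bench loupe stand, fixed. Grey base plate 230 x 112 x 12 mm, dark upright tube (28 mm dia.) with grey split collar (44 mm dia., top face 112 mm up). Origin on the bench under the tube's axis, z up, own x from the loupe (front) to the clamp (back), catch paddle and scale blade on its -y side; may be turned about z. Plate x -125 to +105 mm, y +-56 mm; watch movement in a holder under the loupe.
- head_grip (a point): Mid grip head, the black block 30 (x) x 36 (y) x 56 mm (z) topping the column: half-way between thumb rest (+y face) and catch paddle (-y face), each 22 wide (x) x 34 tall, at their mid height; 157 mm up with the column down. Grip width along y 47 mm, 42 squeezed. Head top 23 mm above; blade bracket (-y side) 29 mm below; loupe top 12 mm below, 57 to 93 mm in front (-x). Axes as the stand's.
- column (a joint): How far the telescoping column (with head, loupe, scale blade) is drawn up out of the tube, m: 0 fully down, 0.085 upper stop. Clamp free, it slides easily (about 1 N of rubbing, 0.3 to 0.5 kg) and drops if let go unless the catch pin finds a hole.
- catch (a joint): Catch paddle (ribbed steel plate on the head's -y face), m pressed in: 0 out, 0.005 fully in; spring 3.6 N out, 8 N in. Its pin locks the column in holes of the tube: one with the column down, then every 20 mm; clear of them when pressed over 0.003. A two-finger grip of 20 N or more along the stand's y, on paddle and thumb rest, presses it fully in.
- clamp_grip (a point): Middle of the clamp's black T handle: bar 46 mm long, 12 thick, 18 high, 165 mm up, on a spindle 85 mm behind the column's axis (stand's +x). Own x along the bar, own y across it (the 12 mm), z up; turns with the handle. Below the bar are a hub and a thin spindle, then the collar's lug at 112 mm. Tight, the bar stands 0.72 rad clockwise (from above) of the stand's x.
- clamp (a joint): Turn of the clamp handle, rad, counter-clockwise from above positive: 0 fully tight, 1.45 fully open stop. Its eccentric pushes a bolt into teeth on the column's back: the column is locked up to about 1.1 and free above that. Stiff (about 0.1 N m), stays where it is left; it starts at 0 to 0.15.
- rider_tip (a point): Pointer tip of the brass rider (18 x 8 x 8 mm clip with a small screw) on the upright aluminium scale blade (14 mm wide, lines every 5 mm) that hangs from the head beside the tube on the stand's -y side. Rises with the column. It starts 36 to 78 mm below the index.
- rider (a joint): Setting of the rider on the blade, m: larger is lower on the blade. Screwed fast (15 N to shift); not to be changed.
- index_tip (a point): Tip of the fixed steel index pointer on the collar's bracket, 100 mm above the bench, just outside the blade's outer (-y) edge. The column is at its mark when the rider's tip is at the same height as this point.
- screwdriver: Small loose screwdriver, 92 mm long, lying beside the stand; leave alone.
- tweezers: Loose tweezers, 126 mm long, lying beside the stand; leave alone.
- lidded_cup: Loose small lidded cup, 26 mm diameter and high; leave alone.
- brass_ring: Loose plain ring, 30 mm diameter, 19 mm high; leave alone.
- magnifier_arm: Bench magnifier on a jointed arm, fixed: its level limb hangs 0.47 to 0.52 m above the bench at about x 0.6, y -0.05 to -0.3, then slopes up and back to a post at x 0.91, y 0.10. Keep the wrist clear of it on the way over.

How it is judged:
On the way, in this order (a step that is already met when the one before it is completed fails the run):
1. the clamp is turned free with the column still down (value of joint clamp above 1.15 rad and value of joint column below 0.006 m), for 0.1 s.
2. the catch is squeezed in with the column still down (value of joint catch above 0.003 m and contact force between the fingers and catch above 1 N and value of joint column below 0.01 m), for 0.05 s.
3. the column is drawn up (value of joint column above 0.025 m and value of joint catch above 0.003 m), for 0.1 s.
At the end, for the whole second after the job is handed in: The rider's tip is level with the index within 3 mm (column drawn up 36 to 78 mm, as the rider was set), the column at rest, the gripper still squeezing the catch paddle fully in (over 3 mm, over 2 N), and the clamp left free (over 1.1 rad), so that only the gripper carries the column (z of rider_tip in the frame of stand between 0.097 and 0.103 m and value of joint column above 0.031 m and value of joint catch above 0.003 m and contact force between the fingers and catch above 2 N and value of joint clamp above 1.1 rad and velocity of joint column between -0.01 and 0.01 m/s); the arm keeps its last pose, push and grip.
It fails at once if the column was forced up while clamped (value of joint column above 0.008 m and value of joint clamp below 1 rad).
It fails at once if the rider was shifted on the blade (velocity of joint rider above 0.02 m/s or velocity of joint rider below -0.02 m/s).
It fails at once if something lying round the stand was moved (distance of any of screwdriver, tweezers, lidded_cup, brass_ring from where it was at the start of the episode above 0.02 m).
It also fails if it takes over 51 s, if anything falls off the work surface, if the arm or the gripper's body presses on something with over 40 N, if the wrist force passes 120 N, or if a joint passes its speed limit or range.

## Working session

There is one attempt and no reset: what is moved stays moved. The work goes in short steps, Python scripts to look and compute and a tool call to move; the robot and the scene stay as the last step left them, time stands still between calls to the robot, and variables do not carry over. Pictures are saved under pics/ and viewed, and the job is handed in when it is done.

Besides the shell and the picture viewer there is one more tool, called as a command line: name --argument value ..., lists and objects as JSON in quotes. carry_out: Moves the arm, as the interface text tells. Its arguments: {"type":"object","properties":{"plan":{"type":"array"},"grip_force":{"type":"number"}},"required":["plan"]}

```bash
ls; mkdir -p pics; cat > h.py <<'E'
import numpy as np, cv2, pickle
from plant import ctrl
from scipy.spatial.transform import Rotation as R
def Rq(q): return R.from_quat([q[1],q[2],q[3],q[0]]).as_matrix()
def camR(p):
    a=np.array(p["attitude"]); return a if a.shape==(3,3) else Rq(a)
def ray(p,px):
    u=cv2.undistortPoints(np.array([[px]],float),np.array(p["intrinsics"],float),np.array(p["dist"],float))[0,0]
    return np.array(p["xyz"]),camR(p)@np.array([u[0],u[1],1.])
def atz(p,px,z):
    o,d=ray(p,px); return o+d*(z-o[2])/d[2]
def atdepth(p,px):
    o,d=ray(p,px); c,r=int(round(px[0])),int(round(px[1])); return o+d*p["depth"][r,c]
def proj(p,X):
    Rm=camR(p); rv=cv2.Rodrigues(Rm.T)[0]; t=-Rm.T@np.array(p["xyz"])
    return cv2.projectPoints(np.array(X,float).reshape(-1,3),rv,t,np.array(p["intrinsics"],float),np.array(p["dist"],float))[0].reshape(-1,2)
def save(p,n): cv2.imwrite("pics/"+n+".png",p["img"][:,:,::-1])
E
python3 - <<'E'
from h import *
s=ctrl.read_state(); print(s)
for n in("scene","top"):
    p=ctrl.read_camera(n); save(p,n+"0"); print(n,p["xyz"],p["attitude"],p["intrinsics"])
    for t in ["stand","head_grip","clamp_grip","rider_tip","index_tip"]:
        r=ctrl.spot_point(t,p)[:2]
        for x in r: print(t,x["score"],x["pixel"],atdepth(p,x["pixel"]).round(4))
    for t in ["screwdriver","tweezers","lidded_cup","brass_ring","rider","catch","clamp"]:
        r=ctrl.look_for(t,p)[:1]; print(t,r)
E
```

```text
pics
{'time': 0.0, 'qpos': array([ 1.18831098,  0.70708763, -0.02763875,  1.48498201,  0.0220088 ,
        0.95088713, -0.07553408]), 'qd': array([-0.00032546, -0.00045096,  0.0005331 ,  0.00018704, -0.00092577,
        0.00093481, -0.00112742]), 'joint_torque': array([-2.07171484e-03, -8.83215523e+01,  1.23358738e+00, -2.36162317e+01,
        1.67786947e-02,  6.61929720e-03,  3.70550993e-05]), 'position': array([ 0.19210385, -0.54169229,  0.23084009]), 'orientation': array([-2.95388197e-04,  8.16766524e-01, -5.76968078e-01, -4.40964213e-04]), 'wrist_force': array([-0.22256495, -0.30249257, -0.47205362]), 'torque': array([ 0.00234429, -0.02723482,  0.04675617]), 'opening': 0.08555783082242267}
scene [-0.15867807  0.67106171  0.70396675] [ 0.21833397 -0.39546542  0.77287082 -0.44565466] [[437.85725579   0.         318.21058222]
 [  0.         437.85725579 206.48631066]
 [  0.           0.           1.        ]]
stand 0.62 [264.3, 293.2] [0.5261 0.3093 0.0195]
head_grip 0.93 [262.7, 238.9] [0.5295 0.3031 0.1667]
head_grip 0.27 [229.7, 223.3] [0.6151 0.3376 0.174 ]
clamp_grip 0.71 [228.
[... 326 characters left out ...]
0.51087106 0.13229428 1.52288687] [-0.01351292  0.71118757 -0.70252129  0.02221444] [[459.90421338   0.         325.1120907 ]
 [  0.         459.90421338 199.93478557]
 [  0.           0.           1.        ]]
stand 0.63 [272.0, 209.7] [0.5499 0.2764 0.1274]
head_grip 0.98 [265.9, 210.5] [0.5458 0.2885 0.1821]
head_grip 0.53 [289.7, 184.0] [0.6394 0.2322 0.001 ]
clamp_grip 0.55 [248.2, 184.1] [0.6372 0.3699 0.0034]
index_tip 0.68 [277.4, 204.2] [0.5666 0.2599 0.1311]
screwdriver [{'box': [289.2, 199.9, 18.4, 4.0], 'score': 0.47}]
tweezers [{'box': [238.8, 231.0, 9.3, 10.8], 'score': 0.16}]
lidded_cup [{'box': [240.0, 231.5, 8.7, 9.2], 'score': 0.46}]
brass_ring []
rider []
catch []
clamp []
```

```bash
python3 - <<'E'
import cv2
a=cv2.imread("pics/scene0.png")
cv2.imwrite("pics/scene0c.png",cv2.resize(a[190:350,160:360],None,fx=4,fy=4,interpolation=cv2.INTER_CUBIC)[:600])
a=cv2.imread("pics/top0.png")
cv2.imwrite("pics/top0c.png",cv2.resize(a[145:265,210:340],None,fx=5,fy=5,interpolation=cv2.INTER_CUBIC))
E
```

```text
(no output)
```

View pics/scene0.png

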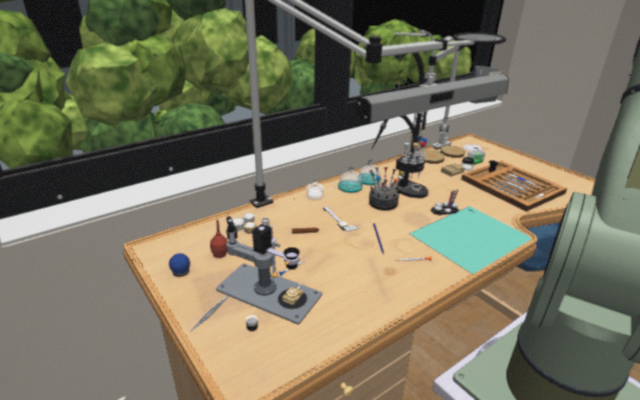

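View pics/top0.png

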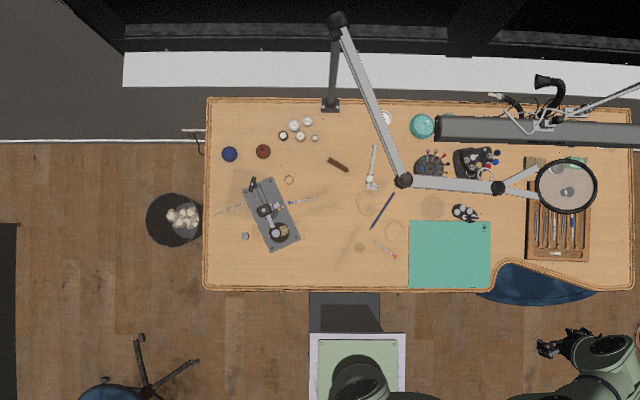

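```bash
sleep 1
```

```text
(no output)
```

View pics/scene0c.png

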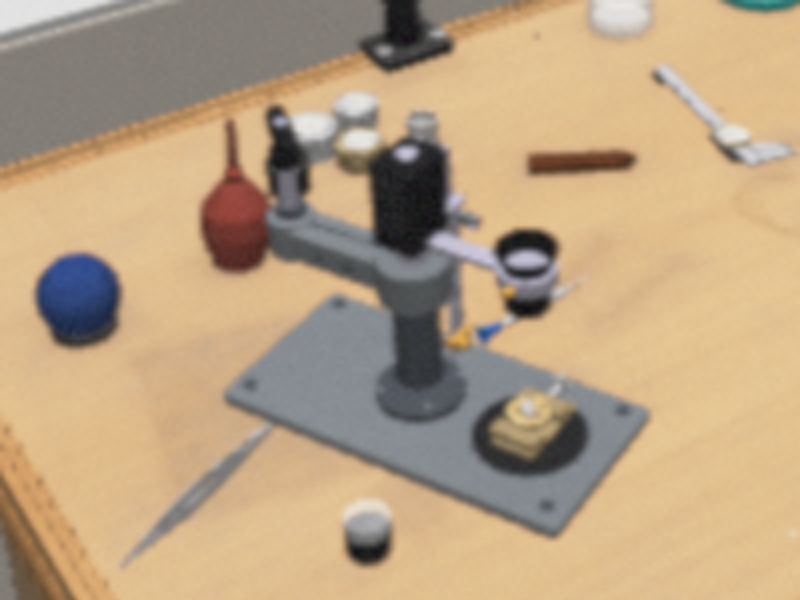

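View pics/top0c.png

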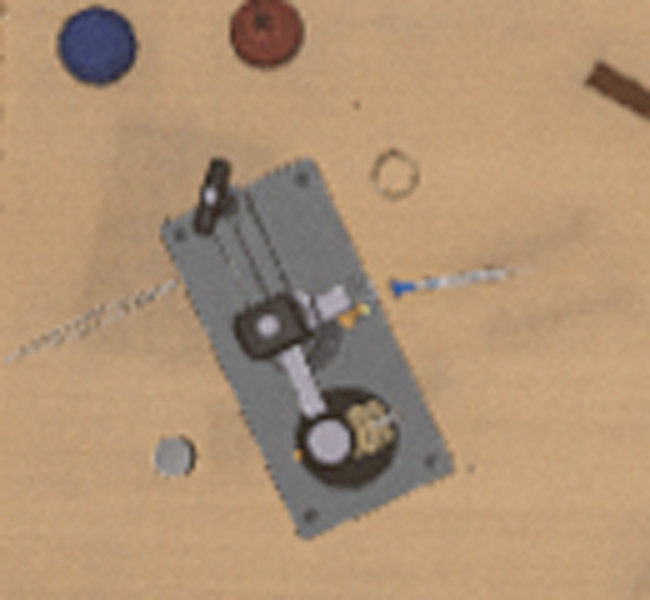

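The top view shows the loupe towards the robot and the clamp bar at the far left (crop 212,197). The rider is gold at crop (350,318), and the blue screwdriver lies right of the plate. The cup is at crop (175,455), the ring at (395,173) and the tweezers at (90,320). Next I'll fit the stand's pose from the plate corners in both views.

```bash
cat > fit.py <<'E'
from h import *
from scipy.optimize import least_squares
pt=ctrl.read_camera("top"); ps=ctrl.read_camera("scene")
top=np.array([[165,222],[312,158],[453,467],[305,538]])/5+[210,145]-0.4
sc=np.array([[228,398],[338,297],[648,413],[555,533]])/4+[160,190]-0.375
# corners stand frame: back +y, back -y, front -y, front +y
C=np.array([[.105,.056,.012],[.105,-.056,.012],[-.125,-.056,.012],[-.125,.056,.012]])
def W(v,P):
    c,s=np.cos(v[2]),np.sin(v[2]); return np.array(P)@np.array([[c,s,0],[-s,c,0],[0,0,1]])+[v[0],v[1],0]
def res(v,top=top,sc=sc,which=3):
    r=[]
    if which&1:r.append((proj(pt,W(v,C))-top).ravel())
    if which&2:r.append((proj(ps,W(v,C))-sc).ravel())
    return np.concatenate(r)
if __name__=="__main__":
  for w in (1,2,3):
    f=least_squares(res,[.53,.30,.45],kwargs=dict(which=w)); print(w,f.x.round(4),f.fun.round(2))
  v=f.x; np.save("v.npy",v)
  def ptm(a): return (a-[210,145])*5+2
  for nm,P in [("head",[0,0,.157]),("headtop",[0,0,.18]),("clamp",[.085,0,.165]),("clamptop",[.085,0,.174])]:
    print(nm,W(v,P if np.ndim(P)>1 else [P]).round(4),"topcrop",((proj(pt,W(v,[P]))-[210,145])*5+2).round(0),"scenecrop",((proj(ps,W(v,[P]))-[160,190])*4+1.5).round(0))
  for px in [(217,162),(203,232),(229,165)]:
    print(atz(pt,np.array(px)/5+[210,145]-.4,.174).round(4))
  for nm,px in [("cup",(175,455)),("ring",(395,173)),("sd",(395,288)),("sd2",(515,272)),("tw",(178,284)),("tw2",(5,358))]:
    print(nm,atz(pt,np.array(px)/5+[210,145]-.4,.01).round(4))
E
python3 fit.py
```

```text
1 [0.5488 0.2948 0.4401] [-1.04  0.03  0.47 -1.22  1.04  0.6  -0.47  0.57]
2 [0.5442 0.2964 0.4389] [-1.85 -0.82 -0.47 -1.12  1.77  0.05  0.47  0.88]
3 [0.5466 0.2954 0.4391] [-1.23  0.68  0.3  -0.54  0.81  1.31 -0.72  1.25 -1.9  -1.51 -0.58 -1.7
  1.5  -0.66  0.24  0.04]
head [[0.5466 0.2954 0.157 ]] topcrop [[275. 329.]] scenecrop [[410. 193.]]
headtop [[0.5466 0.2954 0.18  ]] topcrop [[270. 328.]] scenecrop [[408. 157.]]
clamp [[0.6235 0.3316 0.165 ]] topcrop [[215. 198.]] scenecrop [[285. 138.]]
clamptop [[0.6235 0.3316 0.174 ]] topcrop [[213. 197.]] scenecrop [[283. 125.]]
[0.6442 0.3294 0.174 ]
[0.6027 0.3368 0.174 ]
[0.6425 0.3223 0.174 ]
cup [0.4668 0.3774 0.01  ]
ring [0.6545 0.2355 0.01  ]
sd [0.5785 0.2342 0.01  ]
sd2 [0.5901 0.1554 0.01  ]
tw [0.5794 0.3776 0.01  ]
tw2 [0.529  0.4915 0.01  ]
```

```bash
cat > mv.py <<'E'
from h import *
def show(wps):
    s=ctrl.read_state(); M=Rq(s["orientation"]); p=s["position"]
    print("t",s["time"],p.round(4),"jaw",np.arctan2(M[1,0],M[0,0]).round(4),"F",s["wrist_force"].round(1),"open",round(s["opening"],4),"q",s["qpos"].round(2))
    for w in wps: print(w,"->",(M.T@(np.array(w)-p)).round(4))
E
python3 - <<'E'
from mv import *
k=np.array([[.192,-.542,.231],[.27,-.42,.25],[.36,-.28,.26],[.42,-.14,.26],[.445,0,.26],[.46,.13,.27],[.53,.24,.275],[.6245,.333,.275]])
d=np.r_[0,np.cumsum(np.linalg.norm(np.diff(k,axis=0),axis=1))]
t=np.linspace(0,d[-1],21); P=np.array([np.interp(t,d,k[:,i]) for i in range(3)]).T
show(P[1:].round(3))
E
```

```text
t 1.4 [ 0.1922 -0.5419  0.2313] jaw -1.23 F [-0.6  1.1 -0.1] open 0.0855 q [ 1.19  0.71 -0.03  1.48  0.02  0.95 -0.08]
[ 0.219 -0.5    0.238] -> [-0.0305 -0.0393 -0.0067]
[ 0.245 -0.458  0.244] -> [-0.0614 -0.0778 -0.0127]
[ 0.272 -0.416  0.25 ] -> [-0.092  -0.1173 -0.0187]
[ 0.299 -0.374  0.253] -> [-0.1226 -0.1568 -0.0217]
[ 0.326 -0.332  0.256] -> [-0.1531 -0.1963 -0.0247]
[ 0.353 -0.29   0.259] -> [-0.1837 -0.2358 -0.0277]
[ 0.375 -0.245  0.26 ] -> [-0.2187 -0.2715 -0.0287]
[ 0.395 -0.199  0.26 ] -> [-0.2554 -0.3058 -0.0287]
[ 0.414 -0.153  0.26 ] -> [-0.2924 -0.339  -0.0287]
[ 0.426 -0.105  0.26 ] -> [-0.3336 -0.3664 -0.0287]
[ 0.435 -0.056  0.26 ] -> [-0.3768 -0.3913 -0.0287]
[ 0.444 -0.006  0.26 ] -> [-0.4209 -0.4165 -0.0287]
[0.45  0.043 0.263] -> [-0.4651 -0.4385 -0.0317]
[0.456 0.093 0.267] -> [-0.5102 -0.4609 -0.0357]
[0.467 0.141 0.27 ] -> [-0.5518 -0.4873 -0.0387]
[0.494 0.183 0.272] -> [-0.5824 -0.5267 -0.0407]
[0.521 0.225 0.274] -> [-0.6129 -0.5662 -0.0427]
[0.553 0.263 0.275] -> [-0.638  -0.6091 -0.0437]
[0.589 0.298 0.275] -> [-0.659  -0.6547 -0.0437]
[0.624 0.333 0.275] -> [-0.6803 -0.6994 -0.0437]
```

carry_out --plan '[{"offset": [-0.03,-0.039,-0.007],"yaw": 0,"grip": 0},{"offset": [-0.061,-0.078,-0.013],"yaw": 0,"grip": 0},{"offset": [-0.092,-0.117,-0.019],"yaw": 0,"grip": 0},{"offset": [-0.123,-0.157,-0.022],"yaw": 0,"grip": 0},{"offset": [-0.153,-0.196,-0.025],"yaw": 0,"grip": 0},{"offset": [-0.184,-0.236,-0.028],"yaw": 0,"grip": 0},{"offset": [-0.219,-0.272,-0.029],"yaw": 0,"grip": 0},{"offset": [-0.255,-0.306,-0.029],"yaw": 0,"grip": 0},{"offset": [-0.292,-0.339,-0.029],"yaw": 0,"grip": 0},{"offset": [-0.334,-0.366,-0.029],"yaw": 0,"grip": 0}]'

```text
time: 2.65
position: [0.4261, -0.1032, 0.2604]
orientation: [-0.0, 0.817, -0.577, 0.0]
wrist_force: [0.8, -0.4, -0.0]
opening: 0.085
```

```bash
python3 -c "
from mv import *
show([[.435,-.056,.26],[.444,-.006,.26],[.45,.043,.263],[.456,.093,.267],[.467,.141,.27],[.494,.183,.272],[.521,.225,.274],[.553,.263,.275],[.589,.298,.275],[.6245,.333,.275]])"
```

```text
t 2.65 [ 0.4261 -0.1032  0.2604] jaw -1.23 F [ 0.8 -0.4 -0. ] open 0.085 q [ 0.15  0.47  0.03  1.9  -0.02  0.77 -1.04]
[0.435, -0.056, 0.26] -> [-0.0416 -0.0241  0.0004]
[0.444, -0.006, 0.26] -> [-0.0857 -0.0493  0.0004]
[0.45, 0.043, 0.263] -> [-0.1298 -0.0714 -0.0026]
[0.456, 0.093, 0.267] -> [-0.175  -0.0937 -0.0066]
[0.467, 0.141, 0.27] -> [-0.2165 -0.1201 -0.0096]
[0.494, 0.183, 0.272] -> [-0.2471 -0.1596 -0.0116]
[0.521, 0.225, 0.274] -> [-0.2776 -0.1991 -0.0136]
[0.553, 0.263, 0.275] -> [-0.3028 -0.242  -0.0146]
[0.589, 0.298, 0.275] -> [-0.3237 -0.2876 -0.0145]
[0.6245, 0.333, 0.275] -> [-0.3448 -0.3328 -0.0145]
```

carry_out --plan '[{"offset": [-0.042,-0.024,0],"yaw": 0,"grip": 0},{"offset": [-0.086,-0.049,0],"yaw": 4,"grip": 0},{"offset": [-0.13,-0.071,-0.003],"yaw": 8,"grip": 0},{"offset": [-0.175,-0.094,-0.007],"yaw": 12,"grip": 0},{"offset": [-0.216,-0.12,-0.01],"yaw": 16,"grip": 0},{"offset": [-0.247,-0.16,-0.012],"yaw": 20,"grip": 0},{"offset": [-0.278,-0.199,-0.014],"yaw": 24,"grip": 0},{"offset": [-0.303,-0.242,-0.015],"yaw": 28,"grip": 0},{"offset": [-0.324,-0.288,-0.015],"yaw": 29.8,"grip": 0},{"offset": [-0.345,-0.333,-0.015],"yaw": 29.8,"grip": 0}]'

```text
time: 3.9
position: [0.6193, 0.3274, 0.2754]
orientation: [0.0, -0.641, 0.768, 0.0]
wrist_force: [0.6, -0.2, -0.2]
opening: 0.0852
```

```bash
python3 - <<'E'
from mv import *
show([[.6245,.333,.25],[.6245,.333,.146]])
for n in("scene","top"):
    p=ctrl.read_camera(n); save(p,n+"1")
    im=p["img"][:,:,::-1]
    o=(170,150) if n=="scene" else (210,145)
    cv2.imwrite(f"pics/{n}1c.png",cv2.resize(im[o[1]:o[1]+140,o[0]:o[0]+160],None,fx=4,fy=4,interpolation=cv2.INTER_CUBIC))
E
```

```text
t 3.9 [0.6193 0.3274 0.2754] jaw -1.7502 F [ 0.6 -0.2 -0.2] open 0.0852 q [-0.6   0.93  0.23  0.82 -0.18  1.41 -2.18]
[0.6245, 0.333, 0.25] -> [-0.0065 -0.0041  0.0254]
[0.6245, 0.333, 0.146] -> [-0.0064 -0.0041  0.1294]
```

View pics/scene1c.png

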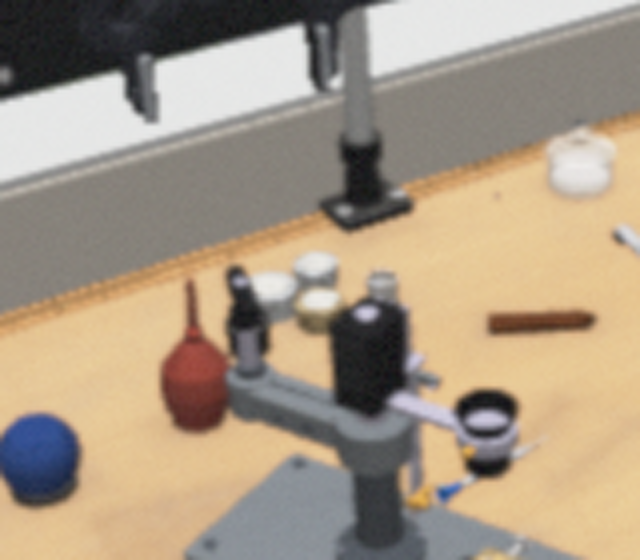

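View pics/top1c.png

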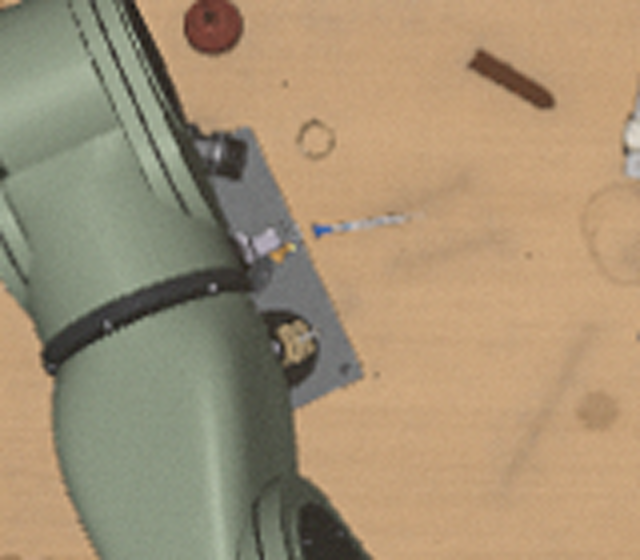

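The fingers straddle the bar from above: tips at crop (145,100) and (320,70), bar at (240,290). I'll let the arm settle, then go down.

carry_out --plan '[{"offset": [0,0,0],"yaw": 0,"grip": 0},{"offset": [0,0,0.02],"yaw": 0,"grip": 0},{"offset": [0,0,0.03],"yaw": 0,"grip": 0},{"offset": [0,0,0.03],"yaw": 0,"grip": 0}]'

```text
time: 4.5
position: [0.6183, 0.3255, 0.2457]
orientation: [-0.0, -0.641, 0.768, 0.0]
wrist_force: [-0.3, 0.4, 1.3]
opening: 0.0857
```

```bash
python3 - <<'E'
from mv import *
show([[.6245,.333,.22],[.6245,.333,.148]])
p=ctrl.read_camera("scene"); im=p["img"][:,:,::-1]; o=(170,150)
cv2.imwrite("pics/scene2c.png",cv2.resize(im[o[1]:o[1]+140,o[0]:o[0]+160],None,fx=4,fy=4,interpolation=cv2.INTER_CUBIC))
E
```

```text
t 4.5 [0.6183 0.3255 0.2457] jaw -1.7508 F [-0.3  0.4  1.3] open 0.0857 q [-0.6   0.94  0.22  0.89 -0.19  1.33 -2.17]
[0.6245, 0.333, 0.22] -> [-0.0084 -0.0048  0.0257]
[0.6245, 0.333, 0.148] -> [-0.0084 -0.0048  0.0977]
```

View pics/scene2c.png

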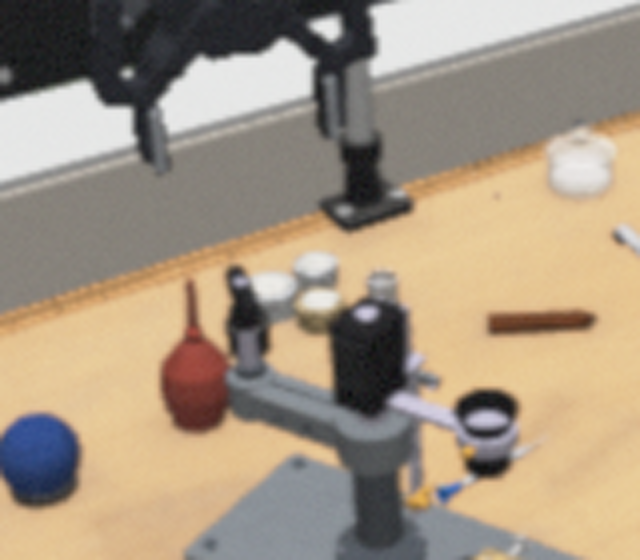

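carry_out --plan '[{"offset": [-0.008,-0.005,0.02],"yaw": 0,"grip": 0},{"offset": [-0.008,-0.005,0.045],"yaw": 0,"grip": 0},{"offset": [-0.008,-0.005,0.07],"yaw": 0,"grip": 0},{"offset": [-0.008,-0.005,0.098],"yaw": 0,"grip": 0},{"offset": [-0.008,-0.005,0.098],"yaw": 0,"grip": 0}]'

```text
time: 5.18
position: [0.6243, 0.3327, 0.1453]
orientation: [-0.002, -0.641, 0.768, 0.001]
wrist_force: [-0.2, -0.5, -0.1]
opening: 0.0855
```

```bash
python3 - <<'E'
from mv import *
show([[.6245,.333,.148]])
p=ctrl.read_camera("scene"); im=p["img"][:,:,::-1]; o=(170,170)
cv2.imwrite("pics/scene3c.png",cv2.resize(im[o[1]:o[1]+120,o[0]:o[0]+150],None,fx=5,fy=5,interpolation=cv2.INTER_CUBIC))
E
```

```text
t 5.175 [0.6243 0.3327 0.1453] jaw -1.7506 F [-0.2 -0.5 -0.1] open 0.0855 q [-0.61  1.04  0.21  0.99 -0.2   1.13 -2.16]
[0.6245, 0.333, 0.148] -> [-0.0003 -0.0002 -0.0027]
```

View pics/scene3c.png

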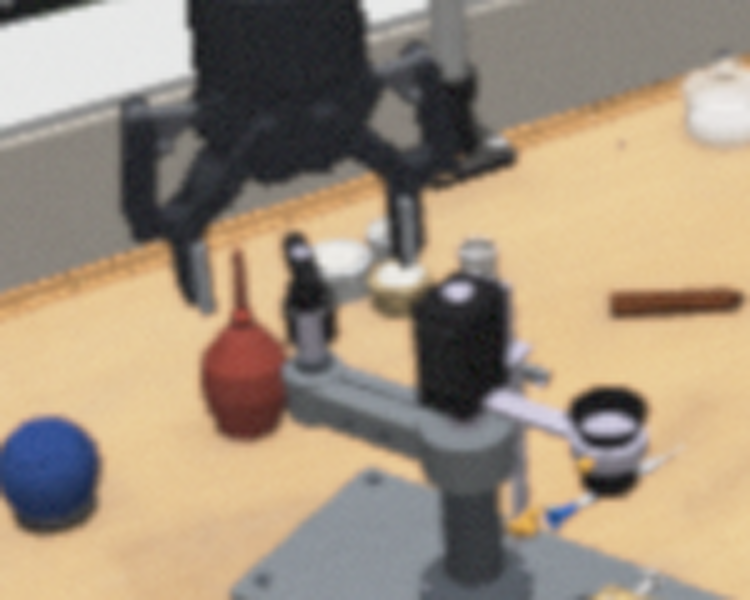

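The open fingers straddle the bar (crop 300,270), with tips at (205,300) and (405,255). Closing on it.

carry_out --plan '[{"offset": [0,0,0],"yaw": 0,"grip": 255},{"offset": [0,0,0],"yaw": 0,"grip": 255},{"offset": [0,0,0],"yaw": 0,"grip": 255},{"offset": [0,0,0],"yaw": 0,"grip": 255},{"offset": [0,0,0],"yaw": 0,"grip": 255},{"offset": [0,0,0],"yaw": 0,"grip": 255},{"offset": [0,0,0],"yaw": 0,"grip": 255},{"offset": [0,0,0],"yaw": 0,"grip": 255}]' --grip_force 40

```text
time: 6.22
position: [0.6251, 0.3323, 0.1481]
orientation: [-0.0, -0.641, 0.768, -0.0]
wrist_force: [-2.4, -3.3, 6.9]
opening: 0.0169
```

```bash
python3 - <<'E'
from mv import *
show([]); print(ctrl.read_state()["torque"])
p=ctrl.read_camera("scene"); im=p["img"][:,:,::-1]; o=(170,170)
cv2.imwrite("pics/scene4c.png",cv2.resize(im[o[1]:o[1]+120,o[0]:o[0]+150],None,fx=5,fy=5,interpolation=cv2.INTER_CUBIC))
E
```

```text
t 6.225 [0.6251 0.3323 0.1481] jaw -1.7509 F [-2.4 -3.3  6.9] open 0.0169 q [-0.6   1.04  0.21  0.99 -0.2   1.13 -2.16]
[-0.92979543  0.6433956   0.01704876]
```

View pics/scene4c.png

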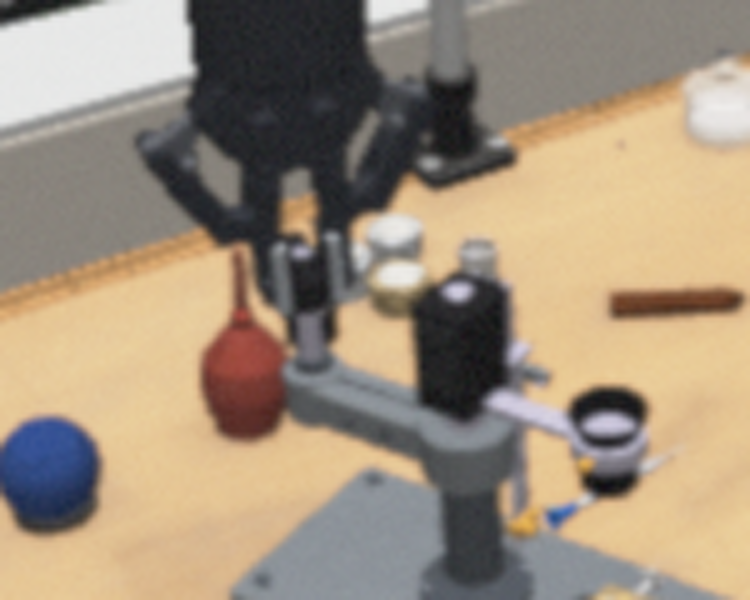

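carry_out --plan '[{"offset": [0,0,0],"yaw": 0,"grip": 255},{"offset": [0,0,0],"yaw": 0,"grip": 255},{"offset": [0,0,0],"yaw": 0,"grip": 255}]'

```text
time: 6.65
position: [0.6251, 0.3323, 0.1481]
orientation: [-0.0, -0.641, 0.768, -0.0]
wrist_force: [-2.7, -4.3, 6.4]
opening: 0.0166
```

carry_out --plan '[{"offset": [0,0,0],"yaw": -8,"grip": 255},{"offset": [0,0,0],"yaw": -16,"grip": 255},{"offset": [0,0,0],"yaw": -24,"grip": 255},{"offset": [0,0,0],"yaw": -32,"grip": 255},{"offset": [0,0,0],"yaw": -40,"grip": 255},{"offset": [0,0,0],"yaw": -48,"grip": 255},{"offset": [0,0,0],"yaw": -56,"grip": 255},{"offset": [0,0,0],"yaw": -64,"grip": 255},{"offset": [0,0,0],"yaw": -64,"grip": 255}]'

```text
time: 7.78
position: [0.6254, 0.3317, 0.1481]
orientation: [0.001, 0.95, -0.311, 0.0]
wrist_force: [-2.0, -6.3, 6.4]
opening: 0.0164
```

```bash
python3 - <<'E'
from mv import *
show([]); print(ctrl.read_state()["torque"])
p=ctrl.read_camera("scene"); im=p["img"][:,:,::-1]; o=(170,170)
cv2.imwrite("pics/scene5c.png",cv2.resize(im[o[1]:o[1]+120,o[0]:o[0]+150],None,fx=5,fy=5,interpolation=cv2.INTER_CUBIC))
E
```

```text
t 7.775 [0.6254 0.3317 0.1481] jaw -0.6322 F [-2.  -6.3  6.4] open 0.0164 q [-0.51  1.03 -0.07  0.99  0.07  1.13 -1.21]
[-1.39453161  0.6172598   0.0401436 ]
```

View pics/scene5c.png

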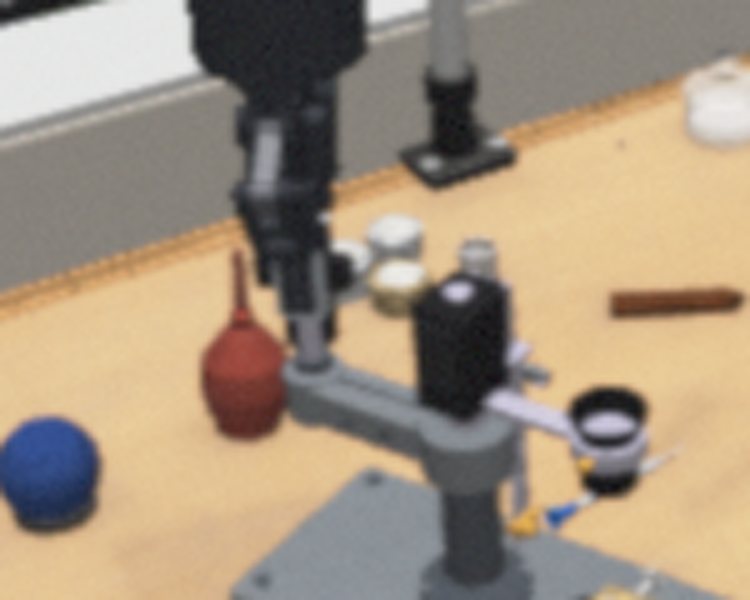

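The bar is turned with the gripper. By angles, clamp ≈ 1.22 rad, so I'll add 8° for margin.

carry_out --plan '[{"offset": [0,0,0],"yaw": -4,"grip": 255},{"offset": [0,0,0],"yaw": -8,"grip": 255},{"offset": [0,0,0],"yaw": -8,"grip": 255}]'

```text
time: 8.2
position: [0.6254, 0.3317, 0.1481]
orientation: [0.001, 0.97, -0.244, 0.0]
wrist_force: [-2.4, -7.5, 6.4]
opening: 0.0166
```

```bash
python3 -c "
from mv import *
show([]); print(ctrl.read_state()['torque'])"
```

```text
t 8.2 [0.6254 0.3317 0.1481] jaw -0.4937 F [-2.4 -7.5  6.4] open 0.0166 q [-0.5   1.03 -0.1   0.99  0.1   1.13 -1.09]
[-1.47069939  0.43629279 -0.0592093 ]
```

carry_out --plan '[{"offset": [0,0,0],"yaw": 0,"grip": 0},{"offset": [0,0,0],"yaw": 0,"grip": 0},{"offset": [0,0,0],"yaw": 0,"grip": 0},{"offset": [0,0,0],"yaw": 0,"grip": 0},{"offset": [0,0,0],"yaw": 0,"grip": 0},{"offset": [0,0,-0.05],"yaw": 0,"grip": 0},{"offset": [0,0,-0.1],"yaw": 0,"grip": 0},{"offset": [0,0,-0.1],"yaw": 0,"grip": 0}]'

```text
time: 9.2
position: [0.626, 0.3334, 0.2514]
orientation: [-0.002, 0.97, -0.245, 0.002]
wrist_force: [0.2, -0.5, -0.5]
opening: 0.0854
```

```bash
python3 - <<'E'
from mv import *
show([[.5476,.297,.248],[.5476,.297,.2],[.5476,.297,.138]])
for n in("scene","top"):
    p=ctrl.read_camera(n); im=p["img"][:,:,::-1]; o=(170,170) if n=="scene" else (200,130)
    cv2.imwrite(f"pics/{n}6c.png",cv2.resize(im[o[1]:o[1]+120,o[0]:o[0]+150],None,fx=5,fy=5,interpolation=cv2.INTER_CUBIC))
E
```

```text
t 9.2 [0.626  0.3334 0.2514] jaw -0.4941 F [ 0.2 -0.5 -0.5] open 0.0854 q [-0.5   0.95 -0.1   0.82  0.08  1.37 -1.07]
[0.5476, 0.297, 0.248] -> [-0.0518  0.0693  0.0029]
[0.5476, 0.297, 0.2] -> [-0.0519  0.0695  0.0509]
[0.5476, 0.297, 0.138] -> [-0.0521  0.0699  0.1129]
```

View pics/scene6c.png

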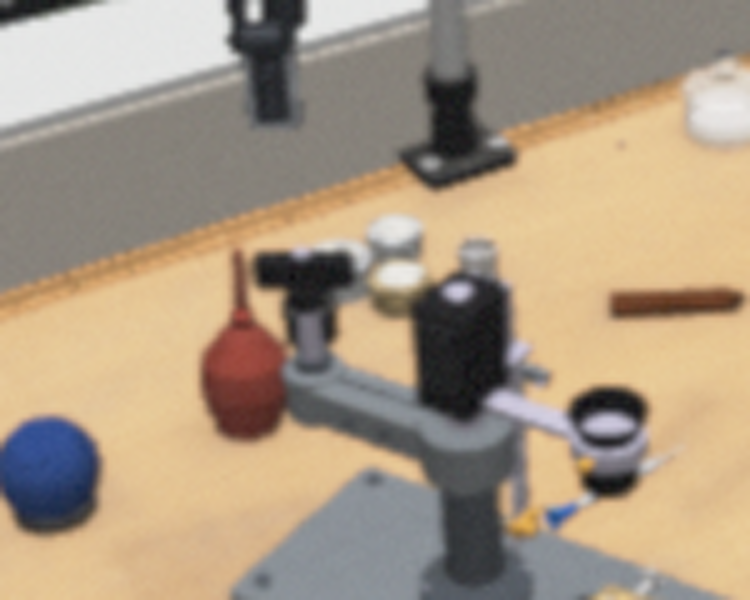

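View pics/top6c.png

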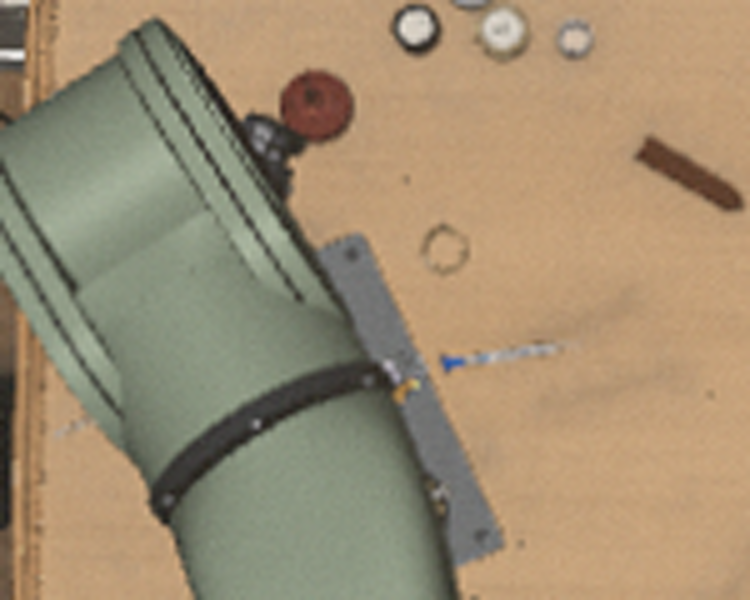

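The bar now stands across the stand, at crop (255–350, 265). From the angles clamp ≈ 1.36, so it's free. The column is still down and the loose things are unmoved. Next I'll go over the head.

carry_out --plan '[{"offset": [-0.013,0.017,0],"yaw": 9,"grip": 0},{"offset": [-0.026,0.035,0],"yaw": 18,"grip": 0},{"offset": [-0.039,0.053,0],"yaw": 27,"grip": 0},{"offset": [-0.052,0.069,0],"yaw": 36.5,"grip": 0},{"offset": [-0.052,0.069,0.02],"yaw": 36.5,"grip": 0},{"offset": [-0.052,0.069,0.02],"yaw": 36.5,"grip": 0},{"offset": [-0.052,0.069,0.02],"yaw": 36.5,"grip": 0}]'

```text
time: 10.18
position: [0.5467, 0.2967, 0.2275]
orientation: [0.0, 0.844, -0.536, -0.0]
wrist_force: [0.0, -0.3, 0.9]
opening: 0.0853
```

```bash
python3 - <<'E'
from mv import *
show([[.5476,.297,.248],[.5476,.297,.2],[.5476,.297,.141]])
for n in("scene",):
    p=ctrl.read_camera(n); im=p["img"][:,:,::-1]; o=(190,165)
    cv2.imwrite(f"pics/{n}7c.png",cv2.resize(im[o[1]:o[1]+120,o[0]:o[0]+150],None,fx=5,fy=5,interpolation=cv2.INTER_CUBIC))
E
```

```text
t 10.175 [0.5467 0.2967 0.2275] jaw -1.1309 F [ 0.  -0.3  0.9] open 0.0853 q [-0.57  0.79  0.05  1.3  -0.04  1.05 -1.65]
[0.5476, 0.297, 0.248] -> [ 0.0001 -0.001  -0.0205]
[0.5476, 0.297, 0.2] -> [ 0.0001 -0.001   0.0275]
[0.5476, 0.297, 0.141] -> [ 0.0001 -0.001   0.0865]
```

View pics/scene7c.png

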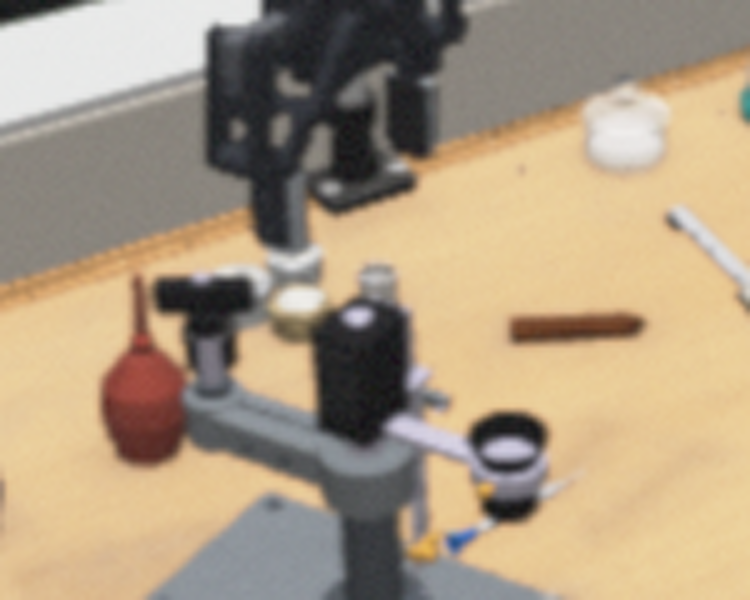

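The fingers straddle the head. While the rider is in view, I'll measure its height and the index's from this and fresh pictures.

```bash
python3 - <<'E'
from mv import *
ps=ctrl.read_camera("scene"); pt=ctrl.read_camera("top")
v=np.load("v.npy")
for n,p in (("scene",ps),("top",pt)):
    for t in ("rider_tip","index_tip"):
        print(n,t,[(x["score"],x["pixel"]) for x in ctrl.spot_point(t,p)[:3]])
    print([(t,[(x["score"],x["box"]) for x in ctrl.look_for(t,p)[:2]]) for t in ("rider","rider_tip")])
# predicted vertical line px: stand (x,y,z)
def W(P):
    c,s=np.cos(v[2]),np.sin(v[2]); P=np.array(P,float); return np.array([c*P[0]-s*P[1]+v[0]+.001,s*P[0]+c*P[1]+v[1]+.0016,P[2]])
for y in(-.03,-.04,-.05):
  for z in (.02,.04,.06,.1): print(y,z,proj(ps,W([0,y,z])).round(1),proj(pt,W([0,y,z])).round(1))
im=ps["img"][:,:,::-1]; cv2.imwrite("pics/s8c.png",cv2.resize(im[225:290,250:315],None,fx=9,fy=9,interpolation=cv2.INTER_CUBIC))
im=pt["img"][:,:,::-1]; cv2.imwrite("pics/t8c.png",cv2.resize(im[185:235,255:320],None,fx=9,fy=9,interpolation=cv2.INTER_CUBIC))
E
```

```text
scene rider_tip [(0.54, [273.7, 249.8]), (0.53, [280.9, 274.2]), (0.3, [262.4, 239.4])]
scene index_tip [(0.84, [274.1, 248.9])]
[('rider', []), ('rider_tip', [])]
top rider_tip []
top index_tip [(0.94, [278.1, 204.4])]
[('rider', []), ('rider_tip', [(0.28, [260.5, 176.3, 41.3, 64.9])])]
-0.03 0.02 [[271.3 278.7]] [[277.4 207.5]]
-0.03 0.04 [[271.  272.2]] [[276.9 207.3]]
-0.03 0.06 [[270.7 265.5]] [[276.3 207.1]]
-0.03 0.1 [[270.  251.8]] [[275.1 206.6]]
-0.04 0.02 [[273.6 276.4]] [[280.2 206.2]]
-0.04 0.04 [[273.3 269.9]] [[279.7 206. ]]
-0.04 0.06 [[273.  263.2]] [[279.1 205.8]]
-0.04 0.1 [[272.4 249.5]] [[278.  205.3]]
-0.05 0.02 [[275.9 274.1]] [[283. 205.]]
-0.05 0.04 [[275.6 267.6]] [[282.5 204.7]]
-0.05 0.06 [[275.4 261. ]] [[282.  204.5]]
-0.05 0.1 [[274.8 247.3]] [[281.  203.9]]
```

View pics/s8c.png

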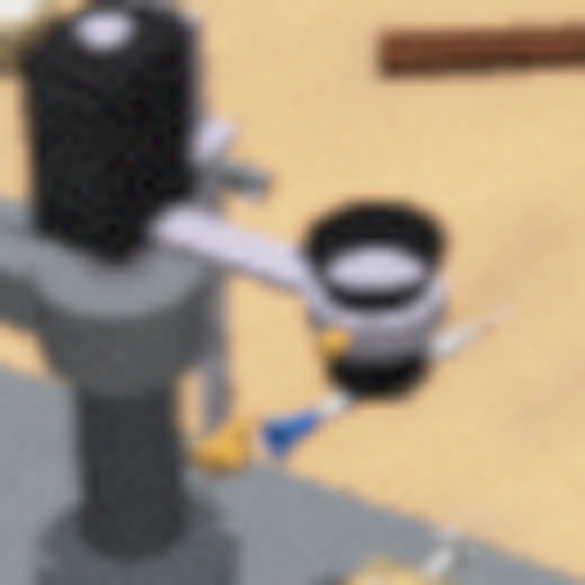

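View pics/t8c.png

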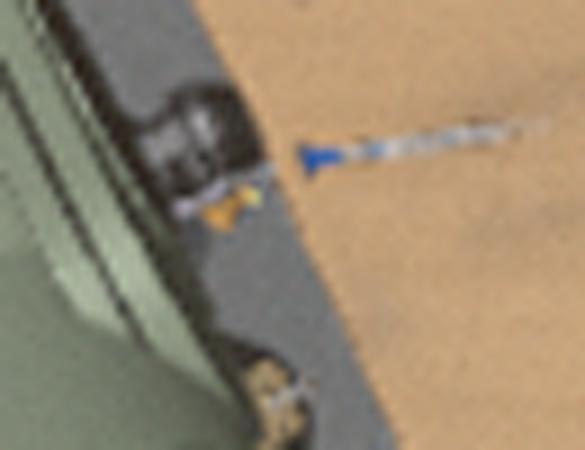

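The rider is the gold clip at crop (222,447), with its pointer tip near (245,430). Its blade hangs beside the tube, and the index bracket is the grey piece at (240,178). Now triangulating.

```bash
cat > tri.py <<'E'
from h import *
from scipy.optimize import least_squares
v=np.load("v.npy")
def S(X):
    c,s=np.cos(v[2]),np.sin(v[2]); d=np.array(X)-[v[0]+.001,v[1]+.0016,0]; return np.array([c*d[0]+s*d[1],-s*d[0]+c*d[1],d[2]])
def W(P):
    c,s=np.cos(v[2]),np.sin(v[2]); P=np.array(P,float); return np.array([c*P[0]-s*P[1]+v[0]+.001,s*P[0]+c*P[1]+v[1]+.0016,P[2]])
def tri(ps,a,pt,b):
    f=least_squares(lambda X:np.r_[proj(ps,X)[0]-a,proj(pt,X)[0]-b],[.55,.29,.05]); return f.x,f.fun
E
python3 - <<'E'
from tri import *
ps=ctrl.read_camera("scene"); pt=ctrl.read_camera("top")
pickle.dump((ps,pt),open("pre.pkl","wb"))
o=-.45
for nm,a,b in [("tip",(245,430),(250,195)),("body",(218,450),(222,212)),("indexbr",(262,182),(268,170))]:
    a=np.array(a)/9+[250,225]+o; b=np.array(b)/9+[255,185]+o
    X,r=tri(ps,a,pt,b); print(nm,S(X).round(4),r.round(2))
X,r=tri(ps,(274.1,248.9),pt,(278.1,204.4)); print("index nn",S(X).round(4),r.round(2))
d=ps["depth"]
for c,r in [(274,274),(275,274),(276,273),(277,272),(274,275),(278,245),(276,244),(274,268)]:
    print((c,r),d[r,c],S(atdepth(ps,(c,r))).round(4))
d=pt["depth"]
for c,r in [(279,208),(280,208),(281,207),(282,206)]: print((c,r),S(atdepth(pt,(c,r))).round(4))
E
```

```text
tip [-0.0041 -0.0472  0.0291] [-0.17 -0.01  0.19  0.14]
body [-0.0045 -0.035   0.0311] [ 0.12  0.01 -0.14 -0.1 ]
indexbr [-0.0036 -0.0606  0.1021] [-0.16 -0.01  0.17  0.12]
index nn [-0.0005 -0.0431  0.1002] [-0.8  -0.06  0.89  0.61]
(274, 274) 1.0484972 [-0.0035 -0.0369  0.031 ]
(275, 274) 1.0481563 [-0.0058 -0.0378  0.0312]
(276, 273) 1.05163 [-0.0057 -0.0423  0.0311]
(277, 272) 1.0526905 [-0.0067 -0.0452  0.0326]
(274, 275) 1.0428001 [-0.0067 -0.0322  0.0326]
(278, 245) 1.0270761 [-0.0043 -0.0575  0.1035]
(276, 244) 1.0339081 [ 0.0037 -0.0609  0.1015]
(274, 268) 1.0414233 [-0.0031 -0.0386  0.0478]
(279, 208) [-0.0046 -0.035   0.0342]
(280, 208) [-0.0057 -0.0377  0.031 ]
(281, 207) [-0.0038 -0.0417  0.0263]
(282, 206) [-0.0022 -0.046   0.0268]
```

carry_out --plan '[{"offset": [0,-0.001,0.02],"yaw": 0,"grip": 0},{"offset": [0,-0.001,0.045],"yaw": 0,"grip": 0},{"offset": [0,-0.001,0.07],"yaw": 0,"grip": 0},{"offset": [0,-0.001,0.086],"yaw": 0,"grip": 0},{"offset": [0,-0.001,0.086],"yaw": 0,"grip": 0}]'

```text
time: 11.45
position: [0.5472, 0.2971, 0.141]
orientation: [0.0, 0.844, -0.536, -0.0]
wrist_force: [-0.1, 0.3, 0.5]
opening: 0.0854
```

```bash
python3 - <<'E'
from mv import *
show([[.5476,.297,.141]])
p=ctrl.read_camera("scene"); im=p["img"][:,:,::-1]; o=(190,165)
cv2.imwrite("pics/s9c.png",cv2.resize(im[o[1]:o[1]+120,o[0]:o[0]+150],None,fx=5,fy=5,interpolation=cv2.INTER_CUBIC))
E
```

```text
t 11.45 [0.5472 0.2971 0.141 ] jaw -1.131 F [-0.1  0.3  0.5] open 0.0854 q [-0.57  0.89  0.04  1.4  -0.04  0.85 -1.65]
[0.5476, 0.297, 0.141] -> [ 0.0002 -0.0003 -0.    ]
```

View pics/s9c.png

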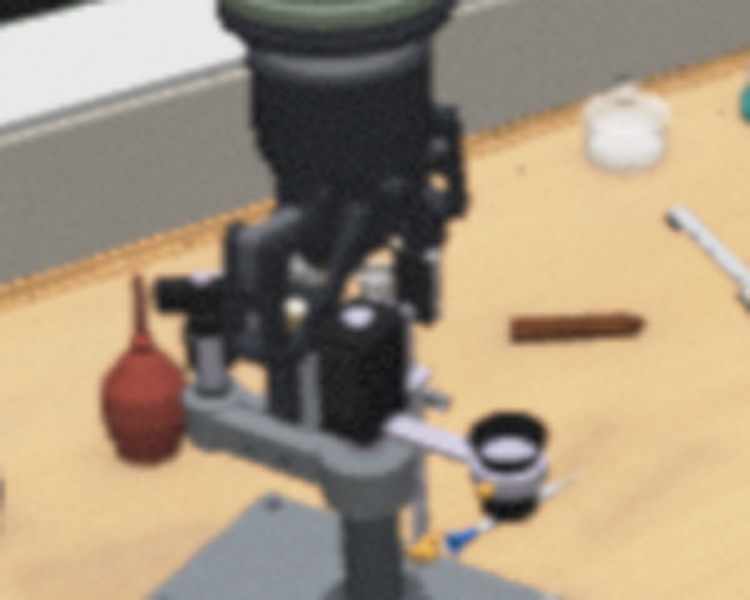

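The fingers stand either side of the head (crop 300,390 and 425,290). Squeezing.

carry_out --plan '[{"offset": [0,0,0],"yaw": 0,"grip": 255},{"offset": [0,0,0],"yaw": 0,"grip": 255},{"offset": [0,0,0],"yaw": 0,"grip": 255},{"offset": [0,0,0],"yaw": 0,"grip": 255},{"offset": [0,0,0],"yaw": 0,"grip": 255},{"offset": [0,0,0],"yaw": 0,"grip": 255},{"offset": [0,0,0],"yaw": 0,"grip": 255},{"offset": [0,0,0],"yaw": 0,"grip": 255}]' --grip_force 45

```text
time: 12.5
position: [0.5492, 0.2949, 0.1431]
orientation: [0.0, 0.844, -0.536, 0.002]
wrist_force: [3.7, -13.2, 17.4]
opening: 0.0398
```

```bash
python3 - <<'E'
from mv import *
show([])
p=ctrl.read_camera("scene"); im=p["img"][:,:,::-1]; o=(190,165)
cv2.imwrite("pics/s10c.png",cv2.resize(im[o[1]:o[1]+120,o[0]:o[0]+150],None,fx=5,fy=5,interpolation=cv2.INTER_CUBIC))
E
```

```text
t 12.5 [0.5492 0.2949 0.1431] jaw -1.1324 F [  3.7 -13.2  17.4] open 0.0398 q [-0.57  0.89  0.04  1.4  -0.04  0.85 -1.65]
```

View pics/s10c.png

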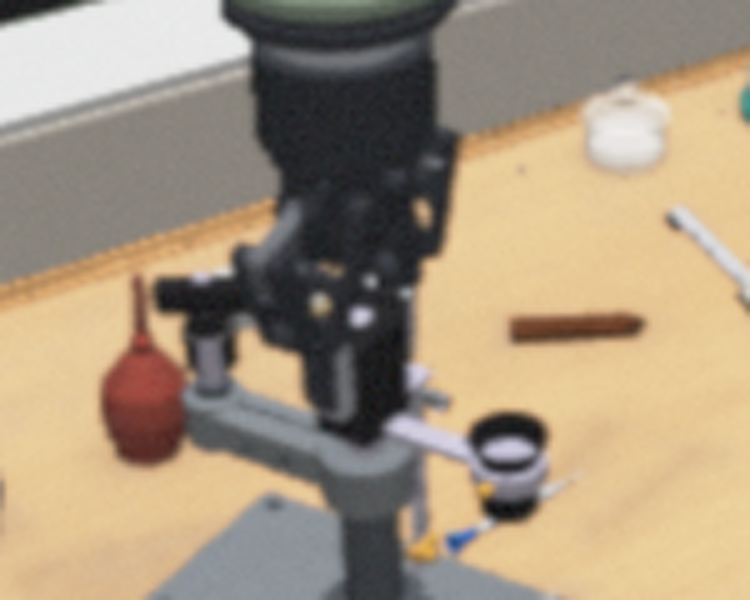

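The opening is 39.8 mm, so the catch is squeezed. I'll ease the sideways load and draw the column up slowly, stopping short of the mark for a measurement.

carry_out --plan '[{"offset": [0.001,0,0],"yaw": 0,"grip": 255},{"offset": [0.002,0,0],"yaw": 0,"grip": 255},{"offset": [0.002,0,-0.003],"yaw": 0,"grip": 255},{"offset": [0.002,0,-0.008],"yaw": 0,"grip": 255},{"offset": [0.002,0,-0.014],"yaw": 0,"grip": 255},{"offset": [0.002,0,-0.02],"yaw": 0,"grip": 255},{"offset": [0.002,0,-0.02],"yaw": 0,"grip": 255}]'

```text
time: 13.42
position: [0.5492, 0.2947, 0.1621]
orientation: [-0.0, 0.844, -0.536, 0.001]
wrist_force: [6.1, -1.9, -3.3]
opening: 0.0404
```

```bash
python3 - <<'E'
from mv import *
show([])
p=ctrl.read_camera("scene"); im=p["img"][:,:,::-1]; o=(190,165)
cv2.imwrite("pics/s11c.png",cv2.resize(im[o[1]:o[1]+120,o[0]:o[0]+150],None,fx=5,fy=5,interpolation=cv2.INTER_CUBIC))
E
```

```text
t 13.425 [0.5492 0.2947 0.1621] jaw -1.1313 F [ 6.1 -1.9 -3.3] open 0.0404 q [-0.56  0.86  0.04  1.38 -0.04  0.89 -1.64]
```

View pics/s11c.png

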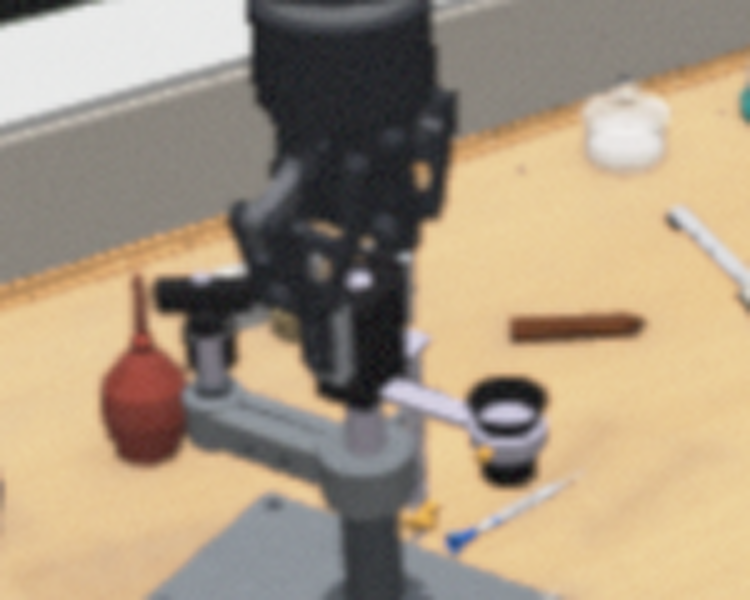

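The column is following: it's drawn about 19–20 mm, with the rider at crop (422,515). Continuing.

carry_out --plan '[{"offset": [0,0,-0.006],"yaw": 0,"grip": 255},{"offset": [0,0,-0.012],"yaw": 0,"grip": 255},{"offset": [0,0,-0.018],"yaw": 0,"grip": 255},{"offset": [0,0,-0.024],"yaw": 0,"grip": 255},{"offset": [0,0,-0.03],"yaw": 0,"grip": 255},{"offset": [0,0,-0.036],"yaw": 0,"grip": 255},{"offset": [0,0,-0.041],"yaw": 0,"grip": 255},{"offset": [0,0,-0.043],"yaw": 0,"grip": 255},{"offset": [0,0,-0.043],"yaw": 0,"grip": 255}]'

```text
time: 14.6
position: [0.5492, 0.2947, 0.2048]
orientation: [-0.0, 0.844, -0.536, 0.001]
wrist_force: [7.1, -2.1, -4.2]
opening: 0.0399
```

```bash
python3 - <<'E'
from mv import *
show([])
p=ctrl.read_camera("scene"); im=p["img"][:,:,::-1]
cv2.imwrite("pics/s12c.png",cv2.resize(im[225:290,250:315],None,fx=9,fy=9,interpolation=cv2.INTER_CUBIC))
pt=ctrl.read_camera("top"); im=pt["img"][:,:,::-1]; cv2.imwrite("pics/t12c.png",cv2.resize(im[185:235,255:320],None,fx=9,fy=9,interpolation=cv2.INTER_CUBIC))
pickle.dump((p,pt),open("l12.pkl","wb"))
for n,q in (("s",p),("t",pt)):
  for t in ("rider_tip","index_tip"): print(n,t,[(x["score"],x["pixel"]) for x in ctrl.spot_point(t,q)[:3]])
E
```

```text
t 14.6 [0.5492 0.2947 0.2048] jaw -1.1313 F [ 7.1 -2.1 -4.2] open 0.0399 q [-0.57  0.81  0.05  1.33 -0.04  1.   -1.64]
s rider_tip [(0.44, [276.3, 249.9])]
s index_tip [(0.57, [275.2, 248.0])]
t rider_tip []
t index_tip [(0.97, [279.9, 205.4])]
```

View pics/s12c.png

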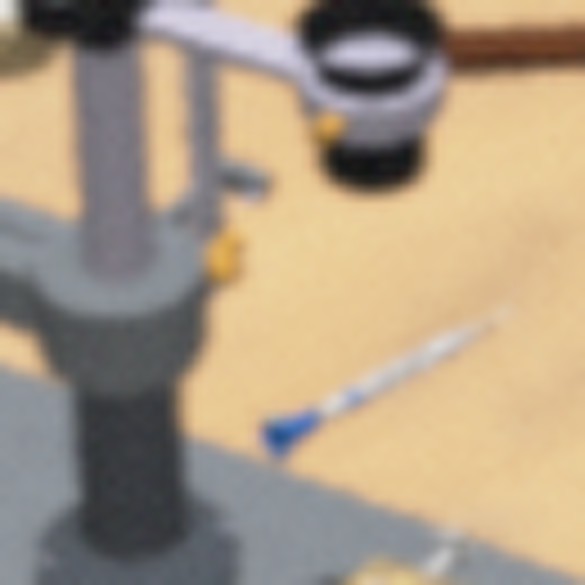

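View pics/t12c.png

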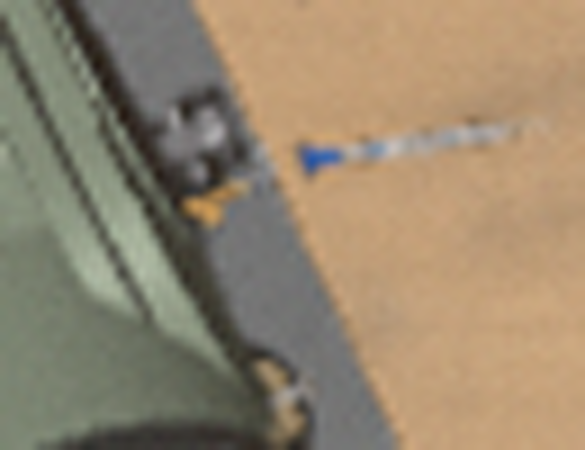

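```bash
python3 - <<'E'
from tri import *
p,pt=pickle.load(open("l12.pkl","rb"))
for r in range(240,257):
    out=[]
    for c in range(270,282):
        s=S(atdepth(p,(c,r)))
        col=p["img"][r,c]
        out.append("%4d,%4d,%4d"%tuple((s*1000).round()) if s[2]>.06 else "      .       ")
    print(r," | ".join(out))
im=p["img"][:,:,::-1]; cv2.imwrite("pics/s12d.png",cv2.resize(im[238:260,264:288],None,fx=25,fy=25,interpolation=cv2.INTER_NEAREST))
print()
for r in range(200,212):
    print(r," | ".join("%4d,%4d,%4d"%tuple((S(atdepth(pt,(c,r)))*1000).round()) for c in range(275,287)))
E
```

```text
240       .        |   -2, -34, 131 |   -1, -39, 128 |   -1, -42, 126 |   -2, -45, 124 |       .        |       .        |       .        |       .        |       .        |       .        |       .       
241       .        |   -2, -34, 128 |   -2, -37, 127 |   -1, -42, 123 |   -2, -45, 121 |       .        |       .        |       .        |       .        |       .        |       .        |       .       
242       .        |   -3, -32, 127 |   -2, -37, 124 |   -2, -41, 121 |   -3, -44, 120 |    6, -61, 107 |       .        |       .        |       .        |       .        |       .        |       .       
243       .        |    0, -36, 121 |    0, -39, 119 |   -3, -40, 120 |   -4, -42, 118 |    5, -59, 105 |    3, -60, 105 |    1, -62, 105 |    0, -63, 104 |       .        |       .        |       .       
244       .        |   -2, -33, 121 |   -3, -35, 120 |   -2, -40, 116 |   -3, -43, 115 |    6, -60, 101 |    3, -61, 102 |   -2, -57, 106 |   -3, -59, 105 |   -3, -63, 103 |   -7, -62, 105 |       .       
245       .        |   -1, -34, 117 |   -3, -35, 117 |   -2, -40, 113 
[... 4174 characters left out ...]
  -7, -43,  16 |   -9, -46,  17 |  -10, -48,  12 |  -11, -51,  11 |  -13, -55,  14
209  -36, -59, 529 |  -35, -59, 501 |   -4, -26,  15 |  -10, -35, 100 |   -6, -32,  13 |   -8, -36,  19 |   -9, -38,  10 |  -10, -41,  14 |  -11, -44,   5 |  -13, -47,  10 |  -14, -50,  14 |  -16, -53,  15
210  -38, -58, 533 |  -38, -59, 513 |   -7, -26,  23 |   -8, -28,  12 |   -9, -31,   8 |  -11, -34,  14 |  -12, -37,   9 |  -13, -40,  13 |  -15, -43,  12 |  -16, -46,  20 |  -17, -49,   9 |  -19, -52,  14
211  -40, -57, 532 |  -40, -58, 520 |  -10, -24,  23 |  -11, -26,  10 |  -12, -29,  10 |  -14, -33,  17 |  -15, -36,  15 |  -16, -39,  14 |  -17, -41,  10 |  -19, -44,  13 |  -20, -47,   9 |  -21, -50,   9
```

View pics/s12d.png

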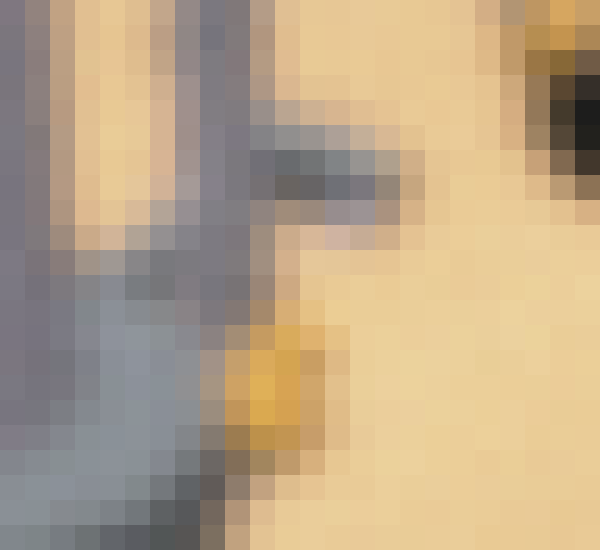

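The index's steel tip is at about (277, 246.8) px, z ≈ 0.101 by depth. The rider's pointer tip is at about (276, 250.5) px, z ≈ 0.092. So 7–8 mm remain; I'll raise 7 mm and compare again.

carry_out --plan '[{"offset": [0,0,-0.004],"yaw": 0,"grip": 255},{"offset": [0,0,-0.007],"yaw": 0,"grip": 255},{"offset": [0,0,-0.007],"yaw": 0,"grip": 255},{"offset": [0,0,-0.007],"yaw": 0,"grip": 255}]'

```text
time: 15.4
position: [0.5492, 0.2947, 0.2117]
orientation: [-0.0, 0.844, -0.536, 0.001]
wrist_force: [6.9, -1.2, -2.9]
opening: 0.04
```

```bash
cat > meas.py <<'E'
from tri import *
from mv import show
import sys
tag=sys.argv[1]
show([])
P=[ctrl.read_camera("scene") for _ in range(6)]; T=[ctrl.read_camera("top") for _ in range(2)]
pickle.dump((P,T),open(tag+".pkl","wb"))
im=np.mean([p["img"].astype(float) for p in P],0)[:,:,::-1]
cv2.imwrite(f"pics/{tag}.png",cv2.resize(np.clip(im[238:260,264:288],0,255).astype(np.uint8),None,fx=25,fy=25,interpolation=cv2.INTER_CUBIC))
it=np.mean([p["img"].astype(float) for p in T],0)[:,:,::-1]
cv2.imwrite(f"pics/{tag}t.png",cv2.resize(np.clip(it[196:216,268:292],0,255).astype(np.uint8),None,fx=25,fy=25,interpolation=cv2.INTER_CUBIC))
p=dict(P[0]); p["depth"]=np.median([q["depth"] for q in P],0)
for r in range(240,256):
    print(r," | ".join("%4d,%4d,%4d"%tuple((S(atdepth(p,(c,r)))*1000).round()) if S(atdepth(p,(c,r)))[2]>.06 else "      .       " for c in range(273,282)))
for t in ("rider_tip","index_tip"): print(t,[[(x["score"],x["pixel"]) for x in ctrl.spot_point(t,q)[:2]] for q in (P[-1],T[-1])])
E
python3 meas.py m1
```

```text
t 15.4 [0.5492 0.2947 0.2117] jaw -1.1313 F [ 6.9 -1.2 -2.9] open 0.04 q [-0.57  0.81  0.05  1.32 -0.04  1.01 -1.64]
240   -2, -41, 127 |   -3, -44, 125 |       .        |       .        |       .        |       .        |       .        |       .        |       .       
241   -2, -42, 123 |   -2, -46, 121 |       .        |       .        |       .        |       .        |       .        |       .        |       .       
242   -2, -41, 121 |   -2, -45, 119 |    8, -63, 104 |       .        |       .        |       .        |       .        |       .        |       .       
243   -2, -41, 119 |   -2, -45, 116 |    5, -59, 105 |    4, -61, 104 |    2, -63, 104 |    0, -63, 104 |       .        |       .        |       .       
244   -2, -41, 116 |   -2, -45, 113 |    5, -59, 102 |    2, -59, 103 |    0, -60, 104 |   -3, -60, 105 |   -5, -61, 105 |   -5, -65, 102 |       .       
245   -2, -41, 113 |   -2, -45, 111 |    6, -59,  99 |    3, -59, 100 |    0, -59, 101 |   -3, -59, 102 |   -6, -60, 103 |   -6, -63, 101 |       .       
246   -2, -40, 111 |   -2, -44, 108 |       .        
[... 922 characters left out ...]
35, 100 |  -12, -37,  99 |       .        |       .        |       .        |       .        |       .       
253   -7, -33,  97 |   -8, -34,  97 |  -11, -34,  98 |  -12, -37,  96 |       .        |       .        |       .        |       .        |       .       
254   -2, -39,  89 |   -2, -43,  86 |  -11, -34,  95 |       .        |       .        |       .        |       .        |       .        |       .       
255   -2, -38,  86 |       .        |       .        |       .        |       .        |       .        |       .        |       .        |       .       
rider_tip [[(0.37, [278.5, 252.7])], [(0.46, [289.5, 181.2])]]
index_tip [[(0.67, [271.2, 249.4])], [(0.72, [279.0, 203.1])]]
```

View pics/m1.png

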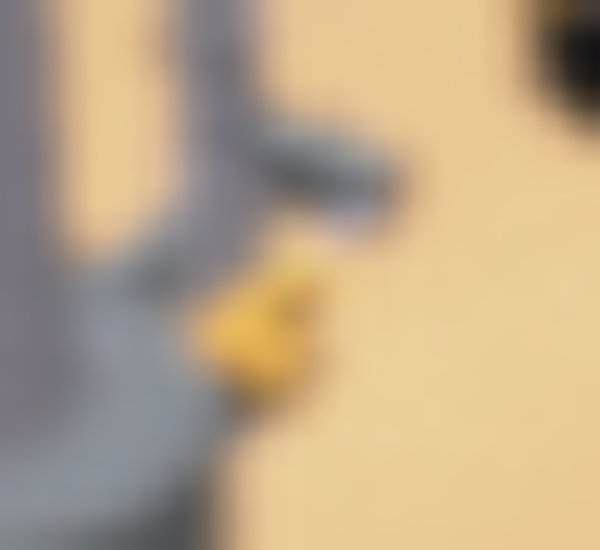

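View pics/m1t.png

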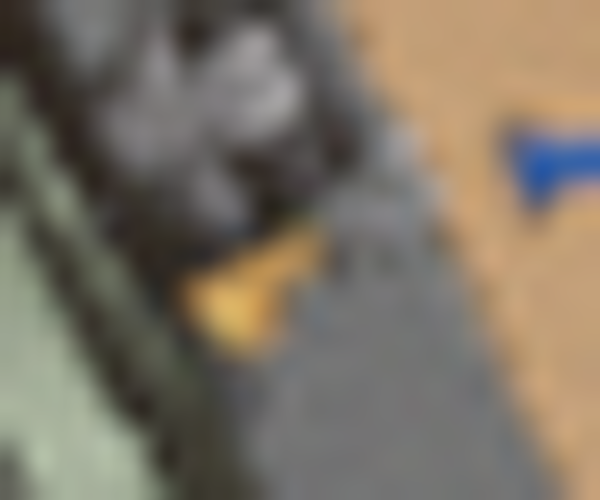

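The pointers now nearly meet. By depth, the rider tip is at z ≈ 0.100–0.101 and the index at ≈ 0.1005–0.102. The line of the pointers in the picture and the clip's body both say it's about 1 mm low, so I'll raise it 1 mm.

carry_out --plan '[{"offset": [0,0,-0.001],"yaw": 0,"grip": 255},{"offset": [0,0,-0.001],"yaw": 0,"grip": 255},{"offset": [0,0,-0.001],"yaw": 0,"grip": 255}]'

```text
time: 16.38
position: [0.5492, 0.2947, 0.2127]
orientation: [-0.0, 0.844, -0.536, 0.001]
wrist_force: [6.0, -1.8, -2.7]
opening: 0.0401
```

```bash
python3 meas.py m2; python3 - <<'E'
from h import *
a,b=[np.mean([p["img"].astype(float) for p in pickle.load(open(f+".pkl","rb"))[0]],0) for f in("m1","m2")]
p=pickle.load(open("m2.pkl","rb"))[0][0]; save(p,"final")
E
```

```text
t 16.375 [0.5492 0.2947 0.2127] jaw -1.1313 F [ 6.  -1.8 -2.7] open 0.0401 q [-0.57  0.81  0.05  1.32 -0.04  1.01 -1.64]
240   -2, -42, 126 |   -2, -45, 125 |       .        |       .        |       .        |       .        |       .        |       .        |       .       
241   -3, -40, 125 |   -2, -45, 122 |       .        |       .        |       .        |       .        |       .        |       .        |       .       
242   -2, -40, 122 |   -2, -45, 119 |    8, -64, 104 |       .        |       .        |       .        |       .        |       .        |       .       
243   -3, -40, 119 |   -1, -46, 116 |    5, -59, 105 |    3, -61, 105 |    2, -63, 104 |   -1, -63, 105 |       .        |       .        |       .       
244   -2, -41, 116 |   -2, -45, 114 |    5, -59, 102 |    2, -59, 103 |   -1, -59, 104 |   -3, -59, 105 |   -5, -61, 104 |   -6, -63, 104 |       .       
245   -3, -39, 114 |   -2, -45, 111 |    5, -59, 100 |    2, -58, 101 |   -1, -58, 102 |   -4, -58, 103 |   -5, -60, 102 |   -5, -65,  99 |       .       
246   -2, -40, 111 |   -2, -45, 108 |       .    
[... 925 characters left out ...]
-35, 100 |  -12, -38,  99 |       .        |       .        |       .        |       .        |       .       
253   -5, -34,  96 |   -9, -33,  98 |  -11, -34,  98 |  -12, -37,  96 |       .        |       .        |       .        |       .        |       .       
254   -3, -38,  89 |   -2, -43,  86 |       .        |       .        |       .        |       .        |       .        |       .        |       .       
255   -2, -38,  86 |       .        |       .        |       .        |       .        |       .        |       .        |       .        |       .       
rider_tip [[(0.4, [274.5, 250.9])], [(0.63, [303.5, 201.4])]]
index_tip [[(0.87, [276.6, 254.0])], [(0.61, [279.3, 205.9])]]
```

View pics/m2.png

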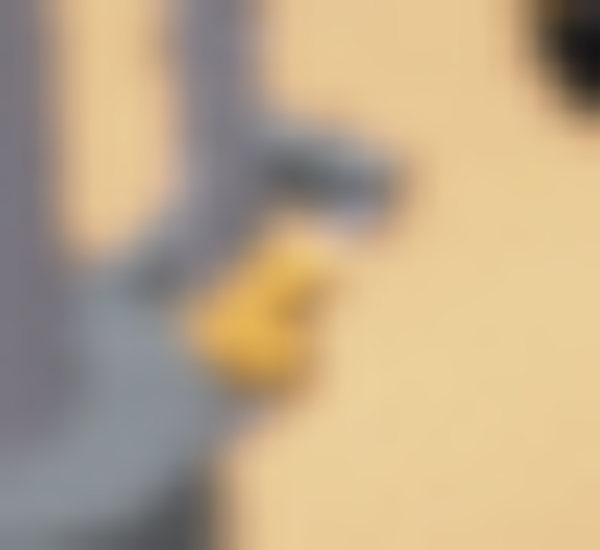

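View pics/final.png

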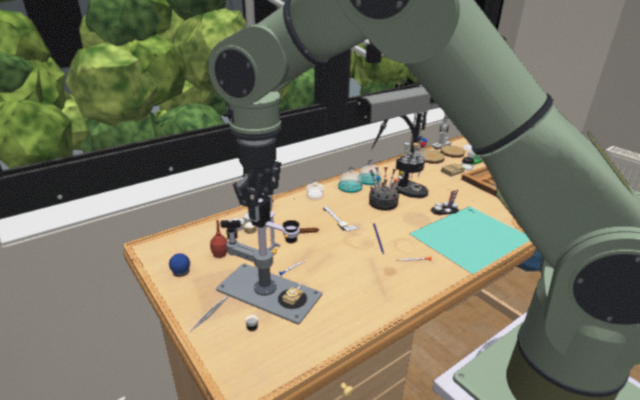

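The rider's pointer (crop 305,270) now runs straight into the index tip (crop 345,220), and both read z ≈ 0.101. The head is held at 40 mm opening and the loose things lie where they were. Handing in.

```bash
python3 -c "
from h import *
s=ctrl.read_state(); print(s['time'],s['position'],s['opening']); print(ctrl.hand_in())"
```

```text
16.975 [0.54919238 0.29472026 0.21268866] 0.039993340208874045
the job is handed in; nothing more can be done
None
```

I freed the clamp, squeezed the catch and drew the column up about 70 mm. I handed in at 17 s with the gripper still holding the head and the catch squeezed.

- **Clamp:** I turned the T handle 72° counter-clockwise. The gripper's angle puts it at about 1.36 rad, and the picture shows the bar in line with that.
- **Height:** In the last picture the rider's pointer lines up with the index tip. By depth the rider's pointer reads 0.100–0.103 m and the index 0.100–0.101 m. I judge them level to about 1 mm.
- **Grip:** The finger opening stayed at 40 mm, against 42 mm given for a squeezed grip. I could not measure the catch's travel or force directly. The gripper's opening reading is off by a few mm (16.6 mm on the 12 mm clamp bar).
- **Column:** It stayed still between readings, and the wrist force was only a few newtons.
- **Loose things:** The cup, tweezers and screwdriver looked unmoved in the last picture. I did not check the ring at the end; it was in place after the clamp was turned.
- **Disagreement:** The trained networks' spots for the rider and index tips scattered by several pixels in the last pictures. I set them aside and used depth and the pictures instead.

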